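# Index the swivel bin stand to the next notch

### The job

The red parts bin stands on a swivel stand that is locked by a spring plunger with a pull ring. Pull the ring up to free the pin, swing the head round to the next notch on the side where the open wooden tray stands, so that the bin points towards the tray, and let the pin spring fully home in that notch. The notch has been adjusted, so feel for it, do not force the pin against the plates or the notch's sides, leave the other things on the bench alone and let go at the end.

Things in the scene. Friction and masses are not known exactly. Their poses are not given: they have to be found in the camera images.
- stand: The swivel stand, fixed to the bench: a grey foot disc 300 mm across. Origin: on the bench, on the swivel's upright axis. x points the way the bin points at the start (away from the plunger), y 90 degrees to the left of that, z up.
- start_notch (a point): The notch in which the pin starts, at the top of the steel index arc: 120 mm from the swivel axis on the stand's -x side, 40 mm above the bench. All notches are 13 mm wide along the pin's circle and open below; the pin is 10 mm thick, with a flat end. The arc runs on smoothly to both sides and is followed by a dark index segment on each side, its top 1 mm lower, without a gap.
- index_segments (a point): Same point as start_notch, 1 mm lower: level of the tops of the two dark index segments, one each side of the steel arc, on the same 120 mm circle. Each has one notch, set by hand: head angle anywhere from 0.44 to 0.68 rad for the segment on the stand's -y side, from -0.44 to -0.68 rad for the one on its +y side. Beyond its notch each runs on smoothly past the head's stop.
- head (a joint): Swing of the head (arm with plunger, platform, red bin) about the stand's upright axis, rad, counter-clockwise from above; 0 = start notch; stops at -0.85 and 0.85. Positive swing takes the bin to the stand's +y side and the plunger to its -y side. It turns with about 3 N of drag at the plunger and stays where left. In a notch there is about 1.5 mm of play each way (0.0125 rad).
- plunger (a joint): How far the spring plunger is pulled up, m: 0 = fully home in a notch, 0.018 = fully out (stop). Riding on the steel arc it reads 0.012, on a dark segment 0.011; pull it above 0.012 to swing freely. The spring pulls it down with 6 N when home, 0.3 N more per mm; its movement is damped (60 N per m/s), yet it drops into a notch that passes slowly below it.
- ring (a point): Centre of the steel pull ring on the plunger: flat upright ring, 36 mm outside, 12 mm hole, 9 mm thick, in the upright plane through the arm: x along the arm to the swivel axis, y along the swing's tangent (pinch it there, 9 mm), z up. With the pin home it is 110 mm above the bench, 120 mm from the axis; the housing below (28 mm across) ends 84 mm above the bench. It cannot twist in the head.
- bin_front (a point): Middle of the low front edge of the red bin (160 x 105 x 58 mm, top 118 mm above the bench), 170 mm from the swivel axis on the side away from the plunger, 75 mm above the bench; x points the way the bin points.
- pivot (a point): Point on the swivel axis, 60 mm above the bench.
- wood_tray: Open wooden tray, 110 x 130 x 70 mm, with a low front; loose. Origin: centre of the underside. It stands about 275 mm from the swivel axis, ahead of the bin to its left or right (about 30 degrees off the stand's x axis); the carton has the other side. Leave it there.
- carton: Closed cardboard carton, 100 x 120 x 90 mm, loose. Origin: centre of the underside. Leave it there.
- can: Metal can, 60 mm across, 100 mm high, standing loose beside the stand. Origin: centre of the underside. Leave it there.
- wrench: Wrench lying loose beside the stand. Origin: under its middle, x along it. Leave it there.
Not all that is in view belongs to the job. Leave any orange, pink or white look-alike of the wood_tray alone.

How it is judged:
By the outcome, as a careful person would: the job done as asked, in the order asked, and still so for the second after the job is handed in, with the robot touching nothing.
It also fails if it takes over 45 s, if anything falls off the work surface, if the arm or the gripper's body presses on something with over 40 N, if the wrist force passes 120 N, or if a joint passes its speed limit or range.

### The arm

A 6-joint arm with a two-finger parallel gripper is mounted at the origin on the work surface. World frame = base frame: x ahead of the robot, y to its left, z up, the work surface at z = 0. Lengths are in m, angles in rad, forces in N, time in s.
With the tool pointing down it reaches from about 0.25 to 0.85 m from the base axis. Payload 12.5 kg.
Tool frame: the origin (TCP) lies midway between the tips of the shut fingers; the grasp point (between the pads) lies 19 mm behind it; z points along the fingers, y is the direction in which the jaws open and shut (so a half turn about z gives the same grasp; the last joint's range is limited). The gripper opens to 93 mm and grips with 3 to 60 N. Pads are 15 mm wide; open, the fingers measure 128 mm over their backs; the gripper's body (75 mm by 188 mm) begins 65 mm behind the grasp point.
Start: joints at [-1.434, 0.351, 1.652, -0, 1.139, -0.085], TCP at [0.121, -0.537, 0.219] pointing down, gripper open.
Joint ranges: [-2.75, 2.75], [-0.79, 2.1], [0.01, 2.65], [-1.57, 4.71], [0.07, 3.14], [-2.87, 2.87]. Speed limits (rad/s): [2.22, 2.22, 2.79, 3.14, 3.14, 3.14].

### API

Orientations are given as [roll, pitch, yaw] about the fixed x, y, z axes, in that order (R = Rz(yaw) Ry(pitch) Rx(roll)).
In Python, from workcell import env gives the robot as it stands. The module is installed in compiled form; this text tells all that it offers. Calls block until the motion is done:
- env.move_ptp(position, orientation): joint-space move of the TCP to a pose.
- env.movel(position, rot=None, velocity=0.15, force_limit=None): straight line of the TCP; rot=None keeps the orientation; velocity is the mean speed in m/s. With force_limit (N) it stops when the force on the tool has changed by that much, and returns True; else False.
- env.movej(angles): joint-space move.
- env.move_gripper(opening): finger opening in m; the grip force is fixed at half the most; returns when the fingers have stopped.
- env.dwell(seconds).
- env.ik(position, orientation): joint angles nearest the present ones, or None.
- env.read_state(): the state.
- env.read_camera(name): name is "scene" or "top"; returns a dict with "image" (480x640x3 uint8, blue, green, red), "K" (3x3 intrinsics, pixels), "k1" (the pictures are not rectified: a ray, as slopes to the right and down, at radius r is drawn at 1 + k1 r^2 times it, then the intrinsics apply), "world_to_cam" (4x4, takes a point from world to camera coordinates). Camera axes: x right, y down, z forward; pixel columns grow to the right and rows downward; lengths in m; the calibration is good to about 2 mm. A picture is of the moment at which its call begins. There is no depth.
A pose or a line that the arm cannot do raises env.MotionError and nothing moves.
- env.job_done(): hands the job in, once; it reports no verdict.
Trained networks look in a picture, given as the dict that the camera call returned (one of the last four; its "shot" number tells which), for a name from the list of things; names that differ only in an ending like _2 or _b are one class to them, and where a whole thing is asked for, a point or a joint stands for the part that bears it (a point fixed in the world has none). Each returns a list of dicts, best first, with "confidence" (0 to 1); they miss things now and then, are a little off and sometimes report something else, mostly with a low value. They report only what shows in the picture. A call takes as long as a camera call. They do not tell look-alikes from the thing itself.
- env.regions_of(target, picture): "pixels" (480x640 bool, what is visible of it) and "rect" ([left, top, right, bottom] in pixels, round what is visible of it).
The state is a dict: "t": time; "q": joint angles; "qvel": joint speeds; "effort": joint torques, N m; "eef_pos": TCP position; "orientation": TCP orientation; "ft_force": force on the tool from outside, world axes, zero at the start; "wrist_torque": the same for the moment, N m; "opening": finger opening in m.
Only numpy, scipy, OpenCV 4.12 (cv2) and the standard library are available. Lean on these libraries where they do the work, as an engineer would, in place of code of your own. Each camera call takes 0.05 s, during which the arm holds its last target.

## Working session

There is one attempt and no reset: what is moved stays moved. The work goes in short steps, each a Python script; the robot and the scene stay as the last script left them, time stands still between calls to the robot, and variables do not carry over. Pictures are saved under pics/ and viewed, and the job is handed in when it is done.

```bash
mkdir -p pics; ls; python3 - <<'E'
from workcell import env
import cv2
s=env.read_state();print(s)
for n in("scene","top"):
    p=env.read_camera(n);cv2.imwrite(f"pics/{n}0.png",p["image"]);print(n,p["K"],p["k1"],p["world_to_cam"],p["shot"])
    for t in("stand","ring","head","bin_front","wood_tray","carton","can","wrench","plunger"):
        try:
            for r in env.regions_of(t,p): print(t,r["rect"],round(r["confidence"],2),r["pixels"].sum())
        except Exception as e: print(t,e)
E
```

```text
pics
{'t': 0.0, 'q': array([-1.43365192e+00,  3.51226354e-01,  1.65243419e+00,  5.61616005e-07,
        1.13907865e+00, -8.46001943e-02]), 'qvel': array([-0.00060539,  0.0009471 ,  0.0002625 ,  0.00059974,  0.00108385,
       -0.0003308 ]), 'effort': array([-1.86504789e-03, -4.97319674e+01, -2.85255843e+01,  6.98169298e-02,
        2.56568572e-02, -8.92677804e-05]), 'eef_pos': array([ 0.12094028, -0.53618563,  0.218103  ]), 'orientation': array([-3.14045026e+00, -9.73896193e-05,  2.21744310e-01]), 'ft_force': array([ 0.58397444,  0.88530126, -0.79322062]), 'wrist_torque': array([-0.00089795,  0.00591241,  0.00956085]), 'opening': 0.0928468581384359}
scene [[530.73328013   0.         319.62546471]
 [  0.         530.73328013 236.48982775]
 [  0.           0.           1.        ]] -0.14710549189478356 [[-0.84157818  0.53998281 -0.01283457  0.36859865]
 [ 0.33348684  0.5007631  -0.79876332 -0.19653852]
 [-0.42489139 -0.67650195 -0.60150846  1.50892525]
 [ 0.          0.          0.          1.        ]] 1
stand [251.8, 162.0, 373.5, 273.8] 0.9 8007
ring [302.4, 160.4, 306.2, 178.3] 0.4
[... 859 characters left out ...]
  1.        ]] 2
stand [313.0, 202.2, 432.3, 313.2] 0.92 8892
stand [439.6, 210.4, 496.7, 252.0] 0.66 425
stand [310.6, 214.6, 425.5, 283.2] 0.18 3370
ring [414.5, 272.8, 429.1, 281.5] 0.6 47
head [313.1, 214.3, 428.0, 283.5] 0.94 3549
bin_front [311.5, 214.6, 427.6, 285.7] 0.63 3619
wood_tray [216.0, 166.5, 275.7, 228.6] 0.84 2238
wood_tray [143.2, 184.5, 205.3, 230.2] 0.75 2271
wood_tray [290.9, 142.6, 345.9, 205.2] 0.71 2168
wood_tray [170.7, 285.3, 233.8, 341.8] 0.63 2300
carton [243.6, 244.0, 296.5, 297.4] 0.79 1876
can [428.6, 316.9, 458.4, 344.1] 0.92 550
can [435.3, 210.5, 494.3, 255.7] 0.63 454
wrench [435.7, 210.3, 497.8, 253.5] 0.57 522
plunger [417.5, 269.3, 430.0, 280.1] 0.41 61
```

View pics/scene0.png

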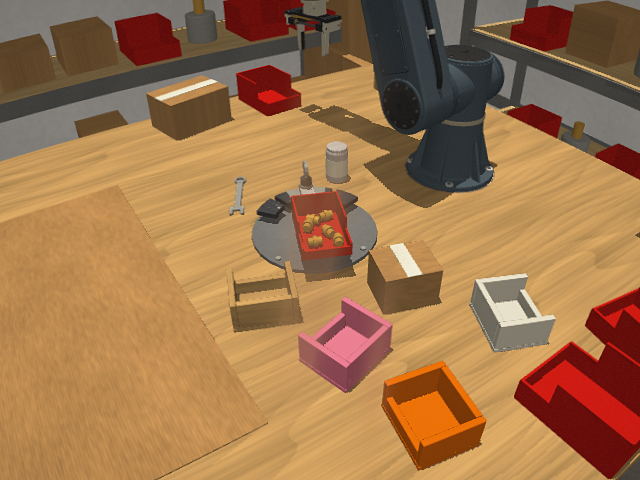

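View pics/top0.png

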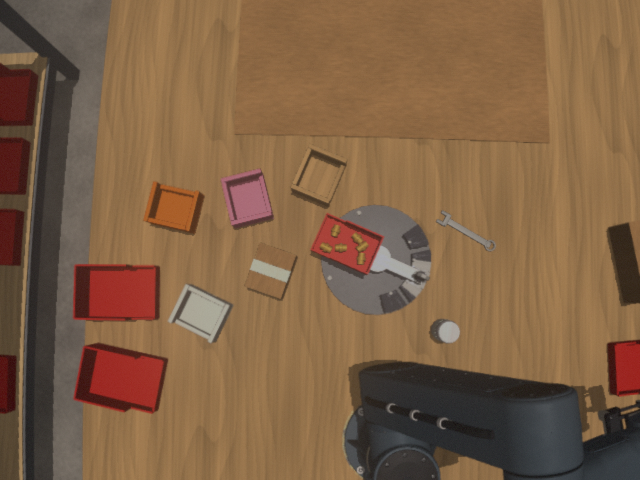

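The top view shows the open trays: wood (320,177), pink (247,198), orange (172,208) and white (200,313). The carton is at (270,270), the can at (447,331) and the wrench at (465,230). Only the (320,177) tray is bare wood and ahead of the bin beside the stand, to the bin's right (stand −y). That calls for a negative swing. I'll confirm this in an enlarged crop and measure.

```bash
cat > h.py <<'E'
from workcell import env
import numpy as np, cv2
from scipy.optimize import least_squares
def ray(p,uv):
    K=p["K"];k=np.array([p["k1"],0,0,0,0])
    n=cv2.undistortPoints(np.array([[uv]],float),K,k,None,None,None,)[0,0] if False else cv2.undistortPoints(np.array([[uv]],float),K,k)[0,0]
    T=p["world_to_cam"];R=T[:3,:3];o=-R.T@T[:3,3]
    return o,R.T@np.array([n[0],n[1],1])
def atz(p,uv,z):
    o,d=ray(p,uv);return o+d*(z-o[2])/d[2]
def proj(p,X):
    T=p["world_to_cam"];r=cv2.Rodrigues(T[:3,:3])[0]
    return cv2.projectPoints(np.array(X,float).reshape(-1,1,3),r,T[:3,3],p["K"],np.array([p["k1"],0,0,0,0.]))[0][:,0]
def tri(ps,uvs):
    A=np.zeros((3,3));b=np.zeros(3)
    for p,u in zip(ps,uvs):
        o,d=ray(p,u);d=d/np.linalg.norm(d);M=np.eye(3)-np.outer(d,d);A+=M;b+=M@o
    return np.linalg.solve(A,b)
def cams(): return env.read_camera("scene"),env.read_camera("top")
E
python3 - <<'E'
from h import *
s,t=cams()
print('t',env.read_state()['t'])
def crop(p,x0,y0,x1,y1,f,n): cv2.imwrite(n,cv2.resize(p["image"][y0:y1,x0:x1],None,fx=f,fy=f,interpolation=cv2.INTER_CUBIC))
crop(t,280,140,480,290+60,4 if 0 else 2.8,"pics/tc.png")
crop(t,300,200,440,305,5,"pics/tc2.png")
crop(s,245,150,385,255,5,"pics/sc2.png")
c=lambda r:((r[0]+r[2])/2,(r[1]+r[3])/2)
R={}
for nm in("ring","wood_tray"):
    for p in(s,t):
        r=env.regions_of(nm,p)
        for q in r[:4]:
            ys,xs=np.nonzero(q["pixels"]);print(nm,q["rect"],xs.mean(),ys.mean(),atz(p,(xs.mean(),ys.mean()),.11 if nm=="ring" else .03))
print(atz(t,(375.5,260),0.008))
E
```

```text
t 1.1
ring [302.1, 162.0, 306.2, 176.3] 305.1212121212121 168.8181818181818 [ 0.44209845 -0.0565887   0.11      ]
ring [413.9, 271.7, 430.6, 284.4] 422.65432098765433 276.4320987654321 [ 0.44004045 -0.06431287  0.11      ]
ring [310.6, 203.9, 432.0, 311.4] 369.6468566359907 256.871715267768 [0.48694745 0.07145749 0.11      ]
wood_tray [299.1, 296.8, 392.0, 391.6] 346.48303777949116 345.3639167309175 [0.63968813 0.40428237 0.03      ]
wood_tray [468.1, 273.8, 553.9, 350.2] 508.54896401308616 313.2599781897492 [0.33389604 0.51394195 0.03      ]
wood_tray [227.1, 261.1, 300.2, 330.4] 263.1813325836379 301.2069159403992 [0.71108611 0.22084991 0.03      ]
wood_tray [218.7, 167.9, 273.0, 228.3] 246.59919390953874 198.02373488580386 [0.64363062 0.4010334  0.03      ]
wood_tray [290.5, 141.6, 345.6, 206.9] 318.4559090909091 175.26954545454547 [0.71045947 0.20786786 0.03      ]
wood_tray [144.3, 183.9, 203.4, 233.7] 173.9968325791855 207.59592760180996 [0.61335552 0.59950036 0.03      ]
wood_tray [167.8, 282.9, 230.1, 345.0] 200.49712007089056 312.1315906070004 [0.33318471 0.51417774 0.03      ]
[0.4850091  0.04782776 0.008     ]
```

View pics/tc.png

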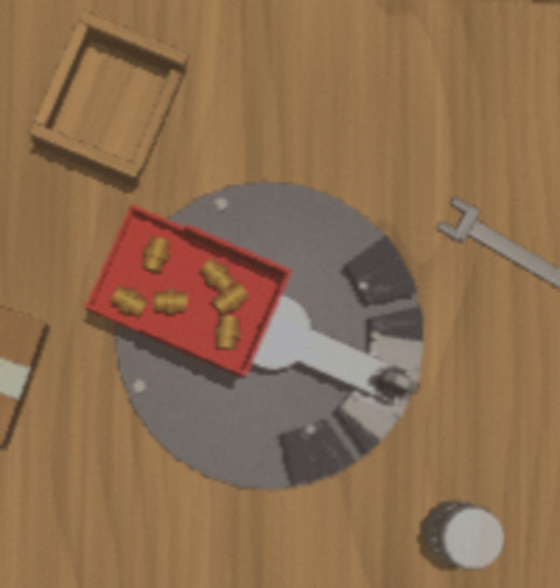

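View pics/tc2.png

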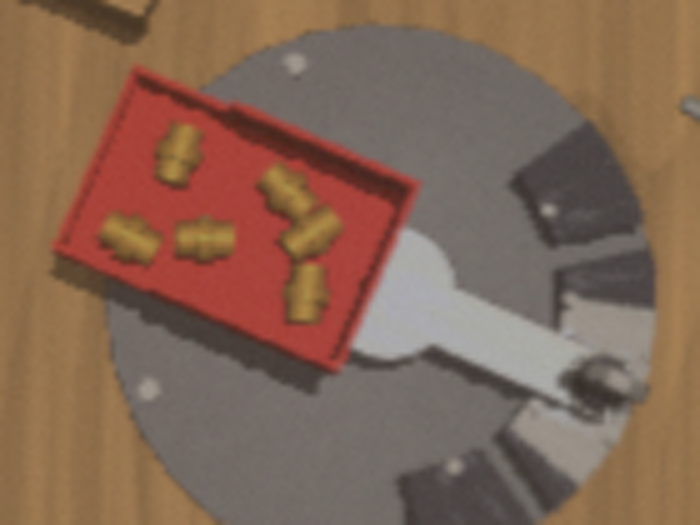

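View pics/sc2.png

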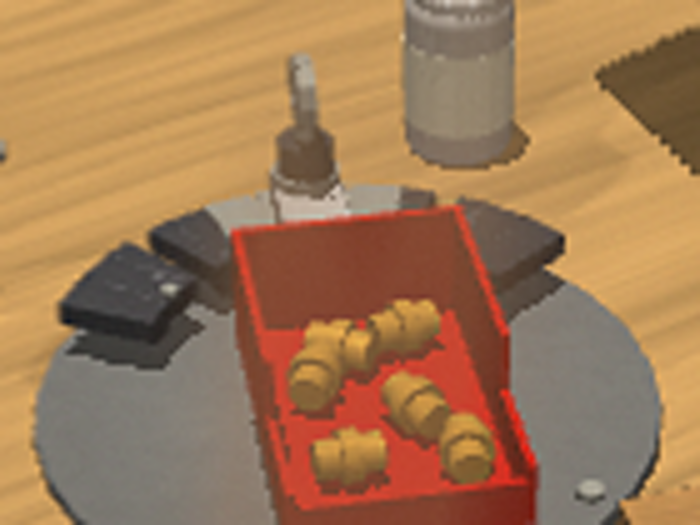

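```bash
python3 - <<'E'
from h import *
s,t=cams()
# disc contour from grey segmentation
for p,n in((t,'top'),(s,'scene')):
    r=env.regions_of("stand",p)[0]; m=r["pixels"].astype(np.uint8)
    if n=='top':
        hsv=cv2.cvtColor(p["image"],cv2.COLOR_BGR2HSV)
    cs=max(cv2.findContours(m,cv2.RETR_EXTERNAL,cv2.CHAIN_APPROX_NONE)[0],key=cv2.contourArea)[:,0].astype(float)
    P=np.array([atz(p,u,0.01)[:2] for u in cs])
    f=least_squares(lambda a:np.hypot(P[:,0]-a[0],P[:,1]-a[1])-a[2],[.485,.048,.15],loss='soft_l1',f_scale=.002)
    res=np.hypot(P[:,0]-f.x[0],P[:,1]-f.x[1])-f.x[2]
    print(n,f.x,np.median(abs(res)))
c=lambda x,y:(300+(x+.5)/5-.5,200+(y+.5)/5-.5)
cs=lambda x,y:(245+(x+.5)/5-.5,150+(y+.5)/5-.5)
a=atz(t,c(418,185),.118);b=atz(t,c(338,370),.118);print('rear',a,b,np.linalg.norm(a-b),(a+b)/2)
d=b-a; 
d1=atz(s,cs(235,230),.118);d2=atz(s,cs(462,208),.118);print('rear scene',d1,d2,np.linalg.norm(d1-d2),(d1+d2)/2)
for d in(a-b,d1-d2): print('phi',np.arctan2(d[1],d[0]), np.arctan2(d[1],d[0])+np.pi/2,np.arctan2(d[1],d[0])-np.pi/2)
print('ringtop scene',atz(s,cs(300,55),.128),'ring centre',atz(s,cs(304,93),.110))
print('ring top',atz(t,c(613,378),.128),atz(t,c(600,385),.12))
print('tri',tri([s,t],[cs(301,58),c(610,378)]))
for u in((520,470),(550,520),(500,440),(552,258),(600,255),(645,243)):
    print('notch',u,atz(t,c(*u),.039))
cv2.imwrite("pics/n.png",cv2.resize(t["image"][225:325,365:445],None,fx=7,fy=6 if 0 else 7,interpolation=cv2.INTER_CUBIC)[:600])
E
```

```text
top [0.49438596 0.06358531 0.14257442] 0.010386996943291094
scene [0.48350734 0.04978984 0.15497676] 0.009509488132982136
rear [0.53860679 0.03845132 0.118     ] [0.44417086 0.07753307 0.118     ] 0.10220337126761979 [0.49138882 0.0579922  0.118     ]
rear scene [0.53682162 0.04110201 0.118     ] [0.44245864 0.08227116 0.118     ] 0.10295275654835064 [0.48964013 0.06168659 0.118     ]
phi -0.39238357714728545 1.1784127496476111 -1.963179903942182
phi -0.41139020865000525 1.1594061181448914 -1.9821865354449018
ringtop scene [ 0.43816608 -0.06449005  0.128     ] ring centre [ 0.43994541 -0.05880586  0.11      ]
ring top [ 0.44258903 -0.06011894  0.128     ] [ 0.43918616 -0.05487382  0.12      ]
tri [ 0.44208644 -0.0578909   0.1306217 ]
notch (520, 470) [ 0.39560651 -0.02571524  0.039     ]
notch (550, 520) [ 0.36943612 -0.04207246  0.039     ]
notch (500, 440) [ 0.41129682 -0.01483523  0.039     ]
notch (552, 258) [ 0.50872393 -0.04158793  0.039     ]
notch (600, 255) [ 0.51087472 -0.06741145  0.039     ]
notch (645, 243) [ 0.51782023 -0.09165896  0.039     ]
```

```bash
python3 - <<'E'
from h import *
t=env.read_camera("top")
cv2.imwrite("pics/n2.png",cv2.resize(t["image"][240:320,370:440],None,fx=7,fy=7,interpolation=cv2.INTER_CUBIC))
E
```

```text
(no output)
```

View pics/n2.png

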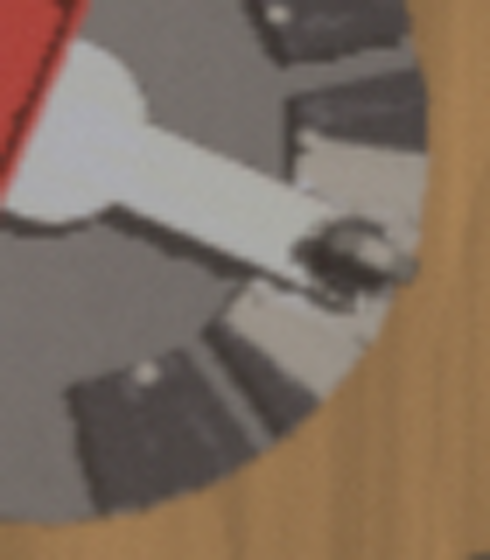

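```bash
python3 - <<'E'
from h import *
s,t=cams()
for p,n,box in((t,'top',(300,190,445,325)),(s,'scene',(240,180,390,285))):
    x0,y0,x1,y1=box
    im=p["image"].astype(int);sat=im.max(2)-im.min(2)
    m=np.zeros(sat.shape,np.uint8);m[y0:y1,x0:x1]=(sat[y0:y1,x0:x1]<22)
    m=cv2.morphologyEx(m,cv2.MORPH_OPEN,np.ones((3,3)))
    cs=max(cv2.findContours(m,cv2.RETR_EXTERNAL,cv2.CHAIN_APPROX_NONE)[0],key=cv2.contourArea)[:,0].astype(float)
    for z in(0.,.008,.012):
        P=np.array([atz(p,u,z)[:2] for u in cs])
        f=least_squares(lambda a:np.hypot(P[:,0]-a[0],P[:,1]-a[1])-.15,[.485,.048],loss='cauchy',f_scale=.0015)
        res=np.hypot(P[:,0]-f.x[0],P[:,1]-f.x[1])-.15
        print(n,z,f.x,(abs(res)<.002).mean(),res[abs(res)<.004].mean())
c=np.array([.4845,.0485])
for nm,u in dict(nin=(195,355),nmid=(230,400),nout=(265,440),bin_=(210,325),bmid=(255,365),bout=(312,408),other=(345,68),obnd=(370,143),segend=(75,395)).items():
    X=atz(t,(370+(u[0]+.5)/7-.5,240+(u[1]+.5)/7-.5),.039)[:2]-c
    print(nm,np.hypot(*X),(np.arctan2(X[1],X[0])-(1.168-np.pi)))
print('can',atz(t,(447,331),.1))
print(env.read_state()['t'])
E
```

```text
top 0.0 [0.49066628 0.04749019] 0.3661616161616162 -0.0011946718884016082
top 0.008 [0.48548823 0.04851492] 0.2601010101010101 -0.001217032458189608
top 0.012 [0.48468322 0.04911625] 0.2601010101010101 -0.0009861469442095164
scene 0.0 [0.48157542 0.04537045] 0.2756756756756757 6.618429573547406e-05
scene 0.008 [0.48552407 0.05457607] 0.2756756756756757 4.2025705815557766e-05
scene 0.012 [0.48752959 0.05940512] 0.2810810810810811 4.1038927013375556e-05
nin 0.09894557726283049 -0.5461259742687139
nmid 0.12047892502562217 -0.5357199670654189
nout 0.14049591324414154 -0.5205739128294053
bin_ 0.09354639457941856 -0.42617750798647935
bmid 0.11623012898412721 -0.4022615461919046
bout 0.14297871963039177 -0.3685452116101031
other 0.11773104912099036 0.6591725272196394
obnd 0.12373252608246951 0.4139694548817845
segend 0.0971659812759867 -1.0413676678748633
can [ 0.30237525 -0.130288    0.1       ]
1.65
```

```bash
cat >> h.py <<'E'
C=np.array([.4852,.0495]);PHI=1.172;RR=.12
YOFF=0.0
def pose(th,z,r=RR):
    a=PHI+th
    return [C[0]-r*np.cos(a),C[1]-r*np.sin(a),z],[np.pi,0,a+YOFF]
def st(tag=''):
    s=env.read_state();a=np.arctan2(C[1]-s["eef_pos"][1],C[0]-s["eef_pos"][0])-PHI
    f=s["ft_force"];tg=np.array([np.sin(PHI+a),-np.cos(PHI+a)])  # + = positive swing dir
    print(tag,'t%.2f'%s['t'],'th%.4f'%a,'z%.4f'%s["eef_pos"][2],'Ftan%.1f'%(f[:2]@tg),'Frad%.1f'%(f[0]*np.cos(PHI+a)+f[1]*np.sin(PHI+a)),'Fz%.1f'%f[2],'op%.4f'%s["opening"],'pos',s["eef_pos"].round(4))
    return s
E
python3 - <<'E'
import h
from h import *
for off in(0,np.pi,-np.pi):
    h.YOFF=off
    for th in(0,-.535):
        for z in(.2,.091):
            q=env.ik(*pose(th,z));print(off,th,z,None if q is None else np.round(q,2))
E
```

```text
0 0 0.2 [-0.24  0.18  1.93 -0.    1.03  0.16]
0 0 0.091 [-0.24  0.36  2.03 -0.    0.75  0.16]
0 -0.535 0.2 [-0.18  0.08  2.05 -0.    1.01  0.76]
0 -0.535 0.091 [-0.18  0.28  2.16 -0.    0.71  0.76]
3.141592653589793 0 0.2 None
3.141592653589793 0 0.091 None
3.141592653589793 -0.535 0.2 [-0.18  0.08  2.05  0.    1.01 -2.38]
3.141592653589793 -0.535 0.091 [-0.18  0.28  2.16  0.    0.71 -2.38]
-3.141592653589793 0 0.2 None
-3.141592653589793 0 0.091 None
-3.141592653589793 -0.535 0.2 [-0.18  0.08  2.05  0.    1.01 -2.38]
-3.141592653589793 -0.535 0.091 [-0.18  0.28  2.16  0.    0.71 -2.38]
```

```bash
python3 - <<'E'
from h import *
p,o=pose(0,.19,.1195)
env.move_ptp(p,o);env.move_gripper(.036);st()
p[2]=.150;env.movel(p,o,.15)
s,t=cams();st()
cv2.imwrite("pics/a1.png",cv2.resize(s["image"][120:220,240:380],None,fx=5,fy=5,interpolation=cv2.INTER_CUBIC))
cv2.imwrite("pics/a2.png",cv2.resize(t["image"][230:310,370:470],None,fx=6,fy=6,interpolation=cv2.INTER_CUBIC))
E
```

```text
t4.74 th-0.0001 z0.1900 Ftan0.6 Frad0.9 Fz0.2 op0.0361 pos [ 0.4388 -0.0606  0.19  ]
 t5.26 th0.0046 z0.1509 Ftan-0.8 Frad-0.3 Fz-0.5 op0.0360 pos [ 0.4393 -0.0608  0.1509]
```

View pics/a1.png

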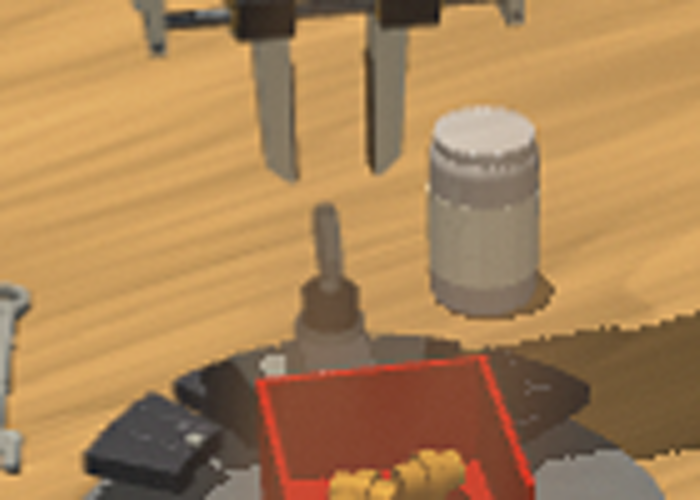

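View pics/a2.png

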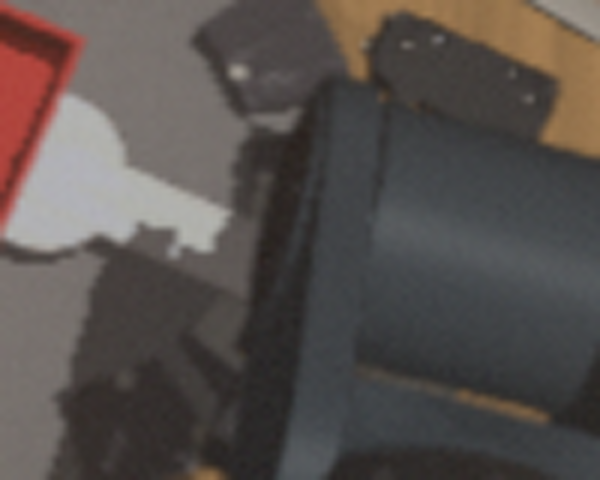

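```bash
python3 - <<'E'
from h import *
s=env.read_camera("scene")
e=env.read_state()["eef_pos"];tg=np.array([np.sin(PHI),-np.cos(PHI),0])
f=lambda X:((proj(s,X)-[240,120]+.5)*5-.5).round(1)
print(e,f([e,e+.018*tg,e-.018*tg]))
for d in(0,.003,.006):
    p=np.array(pose(0,.128,.12)[0])+d*tg; q=p.copy();q[2]=.095
    print(d,f([p,q]))
E
```

```text
[ 0.43936564 -0.06074406  0.15094575] [[325.5 166.9]
 [288.5 170.4]
 [362.5 163.4]]
0 [[327.9 208. ]
 [329.8 266.9]]
0.003 [[321.8 208.6]
 [323.8 267.5]]
0.006 [[315.7 209.2]
 [317.7 268. ]]
```

The jaws appear about 7 px (about 3.5 mm) right of where the calibration puts them, relative to the ring at (325,205) in the crop. I'll shift towards the ring, descend, and centre by touch.

```bash
python3 - <<'E'
from h import *
p,o=pose(0.025,.12,.12); o[2]=PHI
env.movel(p,o,.15)
p[2]=.0935
print(env.movel(p,o,.08,force_limit=8));st()
for w in(.020,.016,.0135):
    env.move_gripper(w);st(w)
s=env.read_camera("scene")
cv2.imwrite("pics/b1.png",cv2.resize(s["image"][130:210,260:350],None,fx=7,fy=7,interpolation=cv2.INTER_CUBIC))
E
```

```text
False
 t6.14 th0.0261 z0.0938 Ftan-0.1 Frad-0.4 Fz0.8 op0.0356 pos [ 0.4415 -0.0622  0.0938]
0.02 t6.66 th0.0254 z0.0936 Ftan0.4 Frad-1.2 Fz0.3 op0.0199 pos [ 0.4414 -0.0622  0.0936]
0.016 t6.99 th0.0250 z0.0935 Ftan-0.4 Frad0.3 Fz-0.3 op0.0157 pos [ 0.4414 -0.0622  0.0935]
0.0135 t7.28 th0.0249 z0.0935 Ftan-0.5 Frad0.9 Fz-0.3 op0.0134 pos [ 0.4414 -0.0622  0.0935]
```

View pics/b1.png

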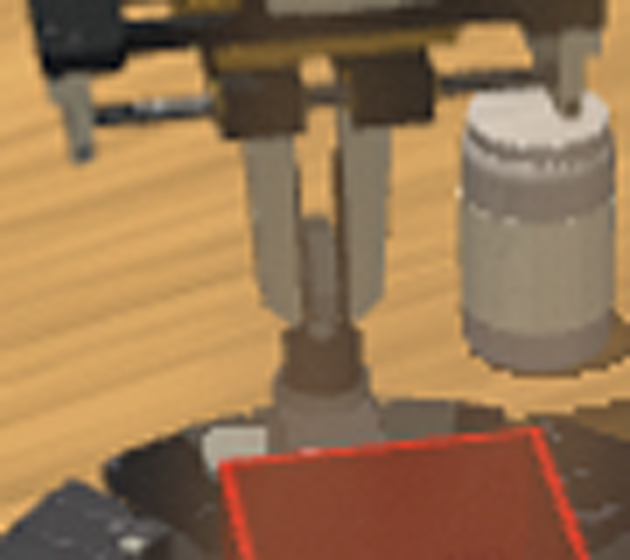

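```bash
sed -i 's/^C=.*/C=np.array([.4880,.0483]);PHI=1.172;RR=.12/' h.py; python3 - <<'E'
from h import *
env.move_gripper(.011);st(.011)
env.move_gripper(.005);st('closed')
env.dwell(.2);s=st('closed')
p=s["eef_pos"].copy();p[2]+=.004
env.movel(p,None,.03);st('up4')
p[2]+=.010
env.movel(p,None,.03);st('up14');env.dwell(.1);st()
pic=env.read_camera("scene")
cv2.imwrite("pics/c1.png",cv2.resize(pic["image"][130:210,260:350],None,fx=7,fy=7,interpolation=cv2.INTER_CUBIC))
E
```

```text
0.011 t7.62 th-0.0003 z0.0935 Ftan-0.0 Frad0.1 Fz-0.3 op0.0109 pos [ 0.4414 -0.0622  0.0935]
closed t7.84 th0.0005 z0.0935 Ftan1.2 Frad0.2 Fz-0.9 op0.0089 pos [ 0.4415 -0.0623  0.0935]
closed t8.04 th0.0009 z0.0935 Ftan1.5 Frad0.1 Fz-1.6 op0.0088 pos [ 0.4415 -0.0623  0.0935]
up4 t8.32 th-0.0022 z0.0974 Ftan1.5 Frad1.5 Fz-8.2 op0.0086 pos [ 0.4412 -0.0621  0.0974]
up14 t8.81 th-0.0019 z0.1075 Ftan-0.8 Frad1.6 Fz-11.1 op0.0089 pos [ 0.4412 -0.0622  0.1075]
 t8.91 th-0.0021 z0.1074 Ftan-1.1 Frad0.9 Fz-10.8 op0.0090 pos [ 0.4412 -0.0622  0.1074]
```

View pics/c1.png

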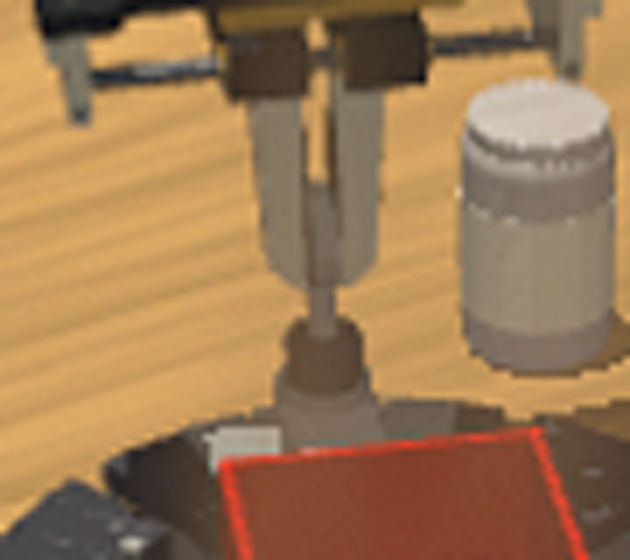

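The pull is 10.5 N at 14 mm, which matches the spring, and the ring is visibly up. Swinging now in small arc steps.

```bash
python3 - <<'E'
from h import *
s=env.read_state();e=s["eef_pos"];r=np.hypot(*(C-e[:2]));print(r)
for th in np.linspace(0,-.455,8)[1:]:
    p,o=pose(th,.1077,r);o[2]=PHI+th
    env.movel(p,o,.05);s=st('%.3f'%th)
    if np.linalg.norm(s["ft_force"])>25:print('stop');break
cs,ct=cams()
cv2.imwrite("pics/d1.png",cv2.resize(cs["image"][130:290,230:400],None,fx=3.5,fy=3.5,interpolation=cv2.INTER_CUBIC))
cv2.imwrite("pics/d2.png",cv2.resize(ct["image"][190:340,300:460],None,fx=4,fy=4,interpolation=cv2.INTER_CUBIC))
E
```

```text
0.119962199715408
-0.065 t9.27 th-0.0681 z0.1076 Ftan-2.1 Frad1.1 Fz-11.0 op0.0086 pos [ 0.434  -0.0588  0.1076]
-0.130 t9.57 th-0.1316 z0.1076 Ftan-1.8 Frad-0.3 Fz-10.9 op0.0087 pos [ 0.4273 -0.0552  0.1076]
-0.195 t9.88 th-0.1956 z0.1077 Ftan-2.5 Frad0.4 Fz-10.5 op0.0090 pos [ 0.4208 -0.0511  0.1077]
-0.260 t10.19 th-0.2603 z0.1077 Ftan-2.9 Frad-1.2 Fz-11.2 op0.0087 pos [ 0.4145 -0.0465  0.1077]
-0.325 t10.50 th-0.3249 z0.1077 Ftan-2.1 Frad-0.5 Fz-11.1 op0.0088 pos [ 0.4086 -0.0416  0.1077]
-0.390 t10.81 th-0.3899 z0.1077 Ftan-1.4 Frad-0.6 Fz-9.9 op0.0091 pos [ 0.4029 -0.0362  0.1077]
-0.455 t11.12 th-0.4548 z0.1077 Ftan-1.4 Frad-0.1 Fz-10.6 op0.0087 pos [ 0.3976 -0.0305  0.1077]
```

View pics/d1.png

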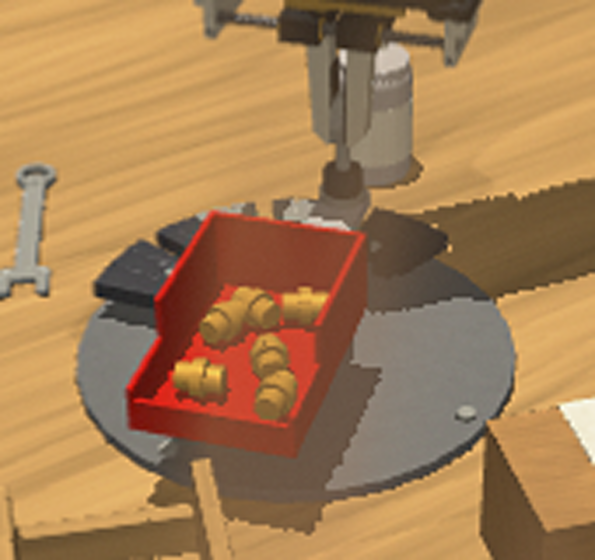

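View pics/d2.png

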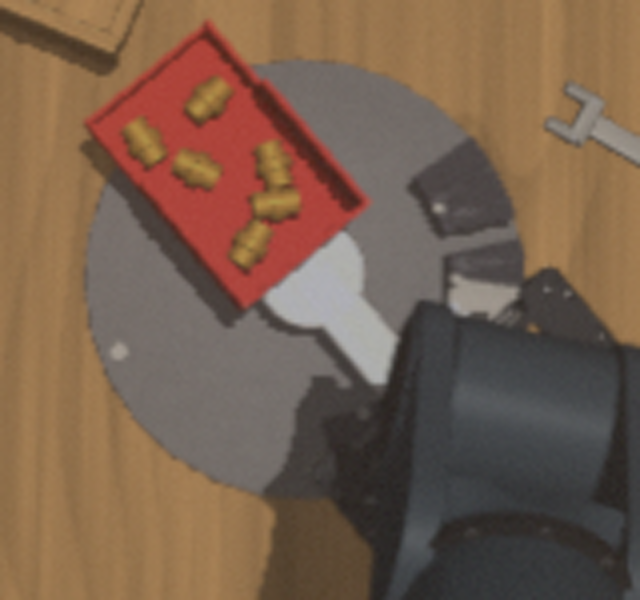

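The head is swung, with the bin's front heading for the wooden tray. The pin is held clear, about 0.08 rad short of where I saw the notch. Next: lower the pin onto the dark segment, loosen the jaws, and nudge the head along so the spring does the seating.

```bash
python3 - <<'E'
from h import *
p=env.read_state()["eef_pos"].copy();p[2]=.1055
env.movel(p,None,.015);st()
for i in range(6):
    p[2]-=.0005;env.movel(p,None,.01);s=st(i)
    if s["ft_force"][2]>-6.5: break
E
```

```text
t11.52 th-0.4534 z0.1054 Ftan-0.8 Frad-0.3 Fz-10.6 op0.0084 pos [ 0.3977 -0.0307  0.1054]
0 t11.77 th-0.4538 z0.1050 Ftan0.1 Frad-1.9 Fz-9.8 op0.0088 pos [ 0.3977 -0.0306  0.105 ]
1 t12.02 th-0.4535 z0.1045 Ftan-1.1 Frad-0.7 Fz-10.0 op0.0088 pos [ 0.3977 -0.0306  0.1045]
2 t12.27 th-0.4532 z0.1044 Ftan-3.0 Frad-3.5 Fz3.7 op0.0090 pos [ 0.3978 -0.0306  0.1044]
```

```bash
python3 - <<'E'
from h import *
env.move_gripper(.0125);s=st('loose')
th=-.4532
r=np.hypot(*(C-s["eef_pos"][:2]))
for i in range(14):
    th-=.008
    p,o=pose(th,.1044,r);o[2]=PHI+th
    hit=env.movel(p,o,.012,force_limit=7);s=st('%.3f %s'%(th,hit))
    f=s["ft_force"]
    if hit: break
pic=env.read_camera("scene")
cv2.imwrite("pics/e1.png",cv2.resize(pic["image"][130:210,270:360],None,fx=7,fy=7,interpolation=cv2.INTER_CUBIC))
E
```

```text
loose t12.59 th-0.4505 z0.1042 Ftan-0.0 Frad0.1 Fz-0.4 op0.0126 pos [ 0.3982 -0.0307  0.1042]
-0.461 False t12.84 th-0.4609 z0.1045 Ftan-0.1 Frad-0.1 Fz-0.5 op0.0125 pos [ 0.3975 -0.0297  0.1045]
-0.469 False t13.09 th-0.4677 z0.1045 Ftan0.6 Frad-0.0 Fz0.4 op0.0126 pos [ 0.397  -0.029   0.1045]
-0.477 False t13.34 th-0.4731 z0.1045 Ftan4.7 Frad-0.3 Fz-2.9 op0.0126 pos [ 0.3966 -0.0285  0.1045]
-0.485 False t13.59 th-0.4809 z0.1045 Ftan6.8 Frad-0.6 Fz-2.2 op0.0125 pos [ 0.396  -0.0278  0.1045]
-0.493 False t13.84 th-0.4893 z0.1045 Ftan4.8 Frad0.5 Fz-2.3 op0.0124 pos [ 0.3954 -0.027   0.1045]
-0.501 False t14.09 th-0.4982 z0.1044 Ftan5.6 Frad-0.3 Fz-2.7 op0.0122 pos [ 0.3947 -0.0262  0.1044]
-0.509 False t14.34 th-0.5068 z0.1044 Ftan5.1 Frad0.8 Fz-4.4 op0.0129 pos [ 0.394  -0.0254  0.1044]
-0.517 False t14.59 th-0.5167 z0.1044 Ftan4.1 Frad0.7 Fz-2.8 op0.0128 pos [ 0.3932 -0.0245  0.1044]
-0.525 False t14.84 th-0.5292 z0.1043 Ftan-0.5 Frad0.7 Fz-0.6 op0.0123 pos [ 0.3921 -0.0235  0.1043]
-0.533 False t15.09 th-0.5349 z0.1043 Ftan0.8 Frad0.1 Fz0.5 op0.0122 pos [ 0.3918 -0.0229  0.1043]
-0.541 False t15.34 th-0.5418 z0.1044 Ftan1.6 Frad-0.9 Fz-1.0 op0.0126 pos [ 0.3914 -0.0222  0.1044]
-0.549 False t15.59 th-0.5497 z0.1044 Ftan2.4 Frad-1.8 Fz-1.1 op0.0125 pos [ 0.3908 -0.0214  0.1044]
-0.557 False t15.84 th-0.5564 z0.1044 Ftan3.2 Frad-1.7 Fz-2.6 op0.0126 pos [ 0.3904 -0.0207  0.1044]
-0.565 False t16.09 th-0.5589 z0.1045 Ftan10.3 Frad-2.1 Fz-5.2 op0.0126 pos [ 0.3903 -0.0204  0.1045]
```

View pics/e1.png

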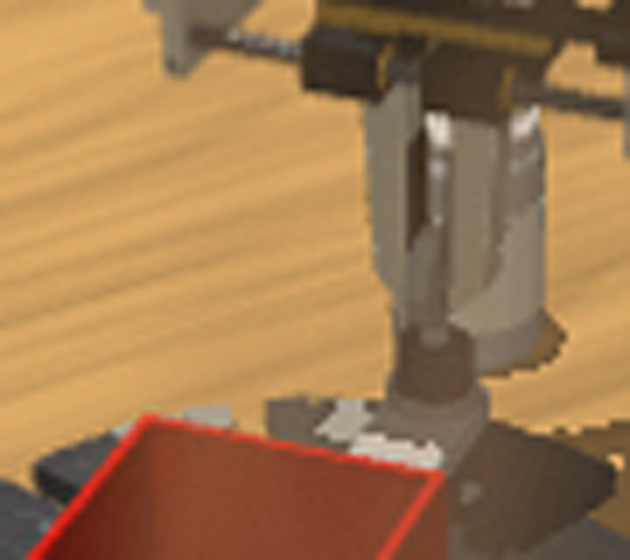

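The tangential force rose to drag, fell to zero at −0.53 (pin dropped), then rose to 10 N at −0.559 after the play was taken up. In the picture the ring at (435,200–330) sits right down on the housing again, as at the start. I'll back off, release and check.

```bash
python3 - <<'E'
from h import *
s=env.read_state();r=np.hypot(*(C-s["eef_pos"][:2]))
p,o=pose(-.546,.1044,r);o[2]=PHI-.546
env.movel(p,o,.03);st('back')
env.move_gripper(.034);s=st('open')
p[2]=.19;print(env.movel(p,None,.12,force_limit=8));st('up')
env.move_ptp([.2,-.45,.25],[np.pi,0,.22]);st('away')
cs,ct=cams()
cv2.imwrite("pics/f1.png",cv2.resize(cs["image"][130:330,220:420],None,fx=3,fy=3,interpolation=cv2.INTER_CUBIC))
cv2.imwrite("pics/f2.png",cv2.resize(ct["image"][130:350,230:510],None,fx=2.7,fy=2.7,interpolation=cv2.INTER_CUBIC))
cv2.imwrite("pics/f3.png",cv2.resize(cs["image"][140:200,285:365],None,fx=8,fy=8,interpolation=cv2.INTER_CUBIC))
for th in(-.52,-.54,-.56):
  for z in(.128,.139):
    X=pose(th,z)[0];print(th,z,proj(cs,X),((proj(cs,X)-[285,140]+.5)*8).round())
E
```

```text
back t16.39 th-0.5483 z0.1044 Ftan0.1 Frad0.7 Fz-0.7 op0.0124 pos [ 0.391  -0.0215  0.1044]
open t16.98 th-0.5461 z0.1044 Ftan0.5 Frad0.6 Fz0.5 op0.0339 pos [ 0.3912 -0.0217  0.1044]
False
up t17.84 th-0.5482 z0.1894 Ftan-0.3 Frad1.0 Fz-0.3 op0.0339 pos [ 0.3908 -0.0216  0.1894]
away t19.57 th-0.1248 z0.2498 Ftan0.0 Frad0.5 Fz0.2 op0.0340 pos [ 0.2006 -0.4495  0.2498]
-0.52 0.128 [[329.24622569 162.12343544]] [[358. 181.]]
-0.52 0.139 [[329.23443978 158.11657033]] [[358. 149.]]
-0.54 0.128 [[330.17977716 162.2828403 ]] [[365. 182.]]
-0.54 0.139 [[330.17253439 158.27451898]] [[365. 150.]]
-0.56 0.128 [[331.10751485 162.45157471]] [[373. 184.]]
-0.56 0.139 [[331.10479347 158.441727  ]] [[373. 152.]]
```

View pics/f2.png

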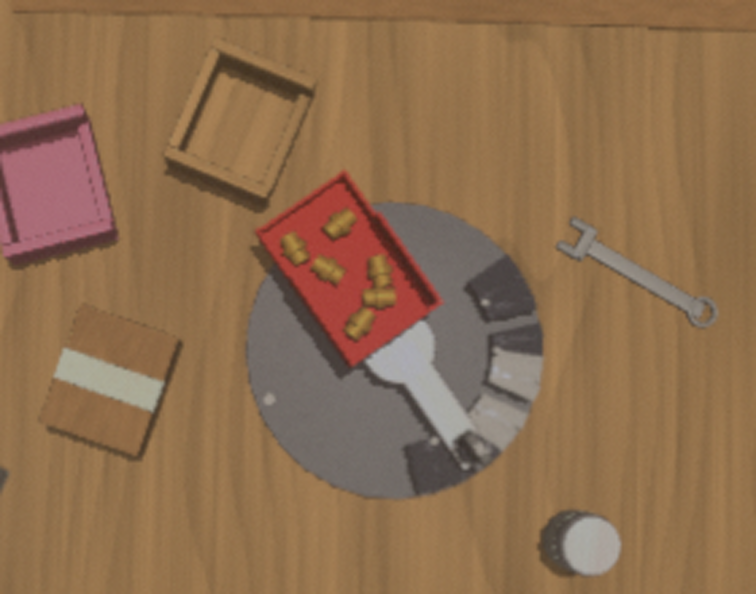

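View pics/f3.png

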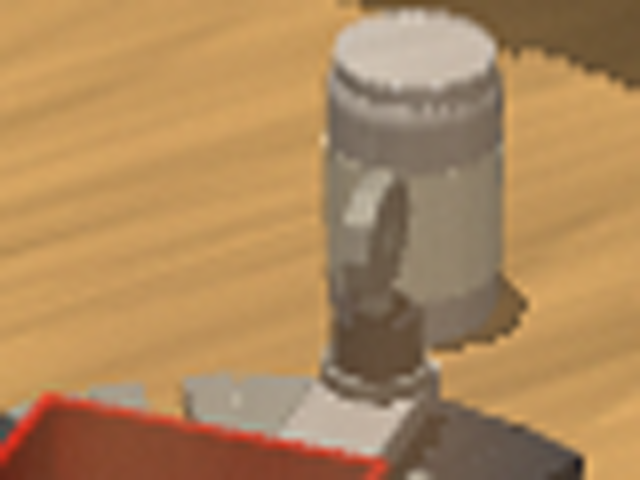

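```bash
python3 - <<'E'
from h import *
cs=env.read_camera("scene");now=cs["image"];old=cv2.imread("pics/scene0.png")
def draw(img,th,lift,box,f=8):
    x0,y0=box;im=cv2.resize(img[y0:y0+55,x0:x0+40],None,fx=f,fy=f,interpolation=cv2.INTER_CUBIC)
    c=np.array(pose(th,0)[0]);a=PHI+th;rad=np.array([np.cos(a),np.sin(a),0]);tan=np.array([np.sin(a),-np.cos(a),0])
    k=np.linspace(0,2*np.pi,60)
    def pl(P,col):
        q=((proj(cs,P)-[x0,y0]+.5)*f).round().astype(int);cv2.polylines(im,[q.reshape(-1,1,2)],True,col,1)
    for s in(-.0045,.0045):
        pl([c+[0,0,.110+lift]+.018*(np.cos(t)*rad+np.sin(t)*np.array([0,0,1]))+s*tan for t in k],(0,255,0))
    pl([c+[0,0,.084]+.014*(np.cos(t)*rad+np.sin(t)*tan) for t in k],(255,0,0))
    return im
A=[draw(old,0,0,(285,150)),draw(now,-.545,0,(310,150))]
B=[draw(now,-.545,.011,(310,150)),draw(now,-.545,0,(310,150))*0+cv2.resize(now[150:205,310:350],None,fx=8,fy=8,interpolation=cv2.INTER_CUBIC)]
# 4 panels
cv2.imwrite("pics/g.png",cv2.resize(np.hstack(A+B),(800,275),interpolation=cv2.INTER_AREA)) 
cv2.imwrite("pics/g1.png",np.hstack(A))
E
```

```text
(no output)
```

View pics/g1.png

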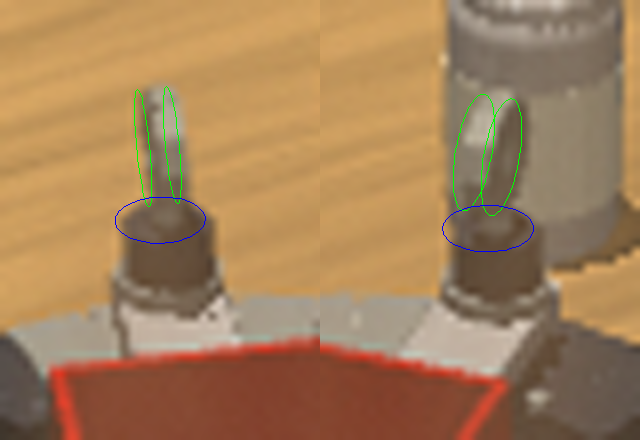

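View pics/g.png

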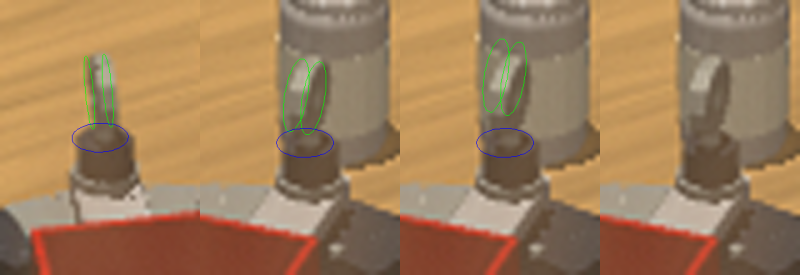

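```bash
python3 - <<'E'
from h import *
env.job_done();print(env.read_state()['t'])
E
```

```text
the job is handed in; nothing more can be done
the job is handed in; nothing more can be done
```

I freed the pin, swung the bin round towards the wooden tray, and the pin sprang home in that side's notch. The job is handed in, at about 20 s of the 45 s allowed.

**What I did**
- **Pull:** I pinched the ring and lifted it 14 mm, at about 10.5 N, which matches the spring.
- **Swing:** I turned the head to −0.455 rad with the pin clear. The wooden tray is on the stand's −y side.
- **Seat:** I set the pin on the dark segment, loosened the jaws, and nudged the ring along until it dropped.
- **Finish:** I backed off, opened the jaws and moved away.

**Last checks**
- **Feel:** The side force was about 5 N while riding and fell to zero at about −0.53 rad. After roughly 3 mm of play it rose to 10 N against the notch side, and I backed off to zero.
- **Notch:** The head ended at about −0.545 rad, close to the −0.535 rad I had measured in the picture.
- **Ring height:** The ring outline for a fully home pin fits the last picture as well as it fits the starting one. The outline for a pin still riding on the plate does not fit. One simpler reading put the ring top about 1.5 px too high. About 1 px of that was already there at the start, so I put it down to camera calibration. The picture alone proves the height to only about 2 mm.
- **Other things:** The trays, carton, can and wrench look unmoved.

**Less gentle than planned:** When I lowered the pin it touched the plate with about 4 N on top of the spring. I let go of the ring straight away.

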